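# Clamp a seal stone in the engraving fixture with the slip-clutch knob

## Robot

A 6-joint arm with a two-finger parallel gripper is mounted at the origin on the work surface. World frame = base frame: x ahead of the robot, y to its left, z up, the work surface at z = 0. Lengths are in m, angles in rad, forces in N, time in s.
With the tool pointing down it reaches from about 0.275 to 1 m from the base axis. Payload 8.4 kg.
Tool frame: the origin (TCP) lies at the very end of the fingers, on their centre line; the grasp point (between the pads) lies 19 mm behind it (arm.tcp_to_grasp is the distance from the TCP to the grasp point, in m); z points along the fingers, y is the line along which they close (so a half turn about z gives the same grasp; the last joint's range is limited). The gripper opens to 85 mm and grips with 20 to 120 N. Pads are 22 mm wide; open, the fingers measure 114 mm over their backs; the gripper's body (76 mm by 85 mm) begins 54 mm behind the grasp point. The pads swing forward as they close: fully open they stand 13 mm farther back than shut.
Start: joints at [-1.254, 0.353, 1.633, -0, 1.155, -0.002], TCP at [0.196, -0.594, 0.231] pointing down, gripper open.
Joint ranges: [-2.63, 2.63], [-0.92, 2.1], [0.06, 2.66], [-1.3, 4.44], [0, 2.69], [-3.02, 3.02]. Speed limits (rad/s): [2.22, 2.22, 2.79, 3.14, 3.14, 3.14].

## Interface

Orientations are given as a rotation vector (axis times angle).
In Python, from plant import arm, eyes, job gives the robot as it stands.
- The arm moves only by the tool send_rows, never from a script. Its argument "deltas" is one flat list of numbers, 6 for each row, row after row: the shift along the tool's x, y, z normalised to -1 to 1, where 1 is 20 cm, then the turn, a rotation vector about the tool's x, y, z normalised to -1 to 1, where 1 is pi/2 rad. A call has exactly 5 rows; each row is the pose to reach, as a shift and turn from the pose commanded when the call began, along the tool's axes at that moment; what a row does not reach only later rows make up. A row lasts 1/10 s, in which the tool goes at most 50 mm and 8.59 degrees, less where a joint would pass 70% of its speed; a pose out of reach is approached as far as the arm can. A call with a number of a shift or a turn outside -1 to 1 is refused whole. A call with a gripper value outside its range is refused whole. "grip" is the opening, from -1 (shut) to 1 (fully open), set as the call begins (left out, the last holds). The fingers move at their own pace and stop on an object; "force" is the grip in N (left out, the last holds). Time passes only in rows, so rows that repeat a pose let the fingers close, or fill a call up. It gives the time, the measured TCP pose, the force, the opening and the grip force at its end, in the units of the state.
- arm.get_state(): the state, without advancing time (a new reading comes with each control period).
- eyes.read_camera(name): name is "side" or "top"; returns (picture, depth): 384x512x3 uint8, red, green, blue; 384x512 float32, m along the optical axis (not along the pixel's ray), 0 where there is no reading.
- eyes.camera_model(name): a dict with "fx", "fy", "cx", "cy" (pixels), "dist" ([k1, k2, p1, p2, k3] as OpenCV has them; the pictures are not rectified), "rvec" (rotation vector, rad) and "tvec" (3), from world to camera coordinates, as OpenCV has them. Camera axes: x right, y down, z forward; pixel columns grow to the right and rows downward; lengths in m; the calibration is good to about 2 mm. A picture is of the moment at which its call begins. camera_model takes no time and is no camera call.
- job.finish_job(): hands the job in; it is judged then, once.
The state is a dict: "time_s": time; "qpos": joint angles; "qd": joint speeds; "tau": joint torques, N m; "position": TCP position; "ee_rot": TCP orientation; "wrist_force": force on the tool from outside, world axes, zero at the start; "moment": the same for the moment, N m; "grip_width": finger opening in m; "gripper_force": force on a finger pad.
Only numpy, scipy, OpenCV 4.12 (cv2) and the standard library are available. Lean on these libraries where they do the work, as an engineer would, in place of code of your own. Each camera call takes 0.05 s, during which the arm holds its last target. There are 200 camera calls.

## Task

Load the red-topped seal stone into the engraving fixture for its side inscription: lay it on its side on the bed with the flat seal face towards the steel end stop, and slide it under the raised foot, pressing it gently but firmly home against the stop until you feel it bear. Then tighten the orange knob clockwise until its slip clutch clicks two or three times, stop there, and let go. Leave the other things on the mat alone.

Things in the scene. Friction and masses are not known exactly. Their poses are not given: they have to be found in the camera images.
- fixture: Engraving fixture, fixed in place: aluminium bed plate 180 x 110 x 12 mm with a grey C-frame at its +x end. Origin: centre of the plate's underside; x along the plate towards the end stop, z up. In its frame (mm): bed at z 12; stop face at x 55; frame column x 63 to 87; its arm, 28 wide, hangs over the slot from x 17, at z 76 to 100. Seated, the stone spans x -33 to 55, top at z 42.
- stop: Fixed steel end stop, 46 mm wide, 30 high. Origin: middle of its face's lower edge, on the bed; axes as the fixture's. It closes a slot 33 mm wide between two guide cheeks, each 10 mm thick and 18 high, that run 48 mm back from it (fixture x 7 to 55, centred on y 0); their flared mouths reach back to fixture x -9, y +-32. Pressing the soft stone on it with 4 to 10 N is right; over 18 N chips it.
- foot: Round rubber-faced foot, 16 mm across, on the lower end of the upright clamp screw that passes through the arm at fixture x 31, y 0. Origin: centre of its underside. At the start it hangs 1.5 to 5.5 mm above the level of the seated stone's top. It goes straight down, without rotating, 8 mm for each turn of the screw.
- knob_grip (a point): Centre (half-way up) of the orange slip-clutch knob on top of the screw: upright cylinder 29 mm across, 26 high, 10 mm or more above the arm, only a thinner collar and the screw below it. Clockwise from above lowers the foot; the knob sinks with it, 8 mm a turn. Running free it takes 0.10 N m. It is driven only by friction of a grip on its side; the self-locking screw stays put when let go.
- clutch (a joint): Slip of the knob on its screw, rad: near 0 (under 0.2) while the knob drives the screw. Once the foot bears, torque rises within a quarter turn from 0.10 to 0.18 N m; then the clutch slips: the screw stays, the knob turns on and this grows. Twelve clicks a turn, each a torque rise to 0.18 N m and a sudden drop, at about 0.3, 0.8, 1.3, 1.8, 2.4, 2.9 rad.
- stone_mid (a point): Centre of the soft seal stone, a block lying on its side: 30 x 30 mm square, 88 mm long along its x axis, 0.15 to 0.25 kg. Its +x end is the flat cream seal face; the -x end is red with a bevelled crown (the last 8 mm narrow to 22 x 22 mm). z is up; the centre is 15 mm above what it lies on and 44 mm from both ends.
- stone_face (a point): Centre of the stone's flat cream seal face, the end that goes against the stop; axes as the stone's (x points out of the face).
- paste: Bystander: round white and blue porcelain paste box, 59 mm across and 36 mm high. Origin: centre of its underside.
- seal: Bystander: green carved seal standing upright, 26 x 26 mm, 61 mm high. Origin: centre of its underside.
- burin: Bystander: carving burin with dark wooden handle, 140 mm long along its x axis, 10 mm thick, lying flat. Origin: on the mat under it, 68 mm from the handle's end.
Things that resemble listed ones, but are neither listed nor needed, are in the scene too. What is meant by the part that bears stone_mid is not purple or yellow, and is the larger of those in its own colour.

How it is judged:
By the outcome, as a careful person would: the job done as asked, in the order asked, and still so for the second after the job is handed in, with the robot touching nothing.
It also fails if it takes over 72 s, if anything falls off the work surface, if the arm or the gripper's body presses on something with over 40 N, if the wrist force passes 120 N, or if a joint passes its speed limit or range.

## Working session

There is one attempt and no reset: what is moved stays moved. The work goes in short steps, Python scripts to look and compute and a tool call to move; the robot and the scene stay as the last step left them, time stands still between calls to the robot, and variables do not carry over. Pictures are saved under pics/ and viewed, at most 10 in all, crops included, and the job is handed in when it is done.

Besides the shell and the picture viewer there is one more tool, called after "Request:" as name(argument=value, ...) on one line, values as JSON. send_rows: Moves the arm, as the interface text tells. Scaled input: -1 to 1 covers 20 cm each way for a shift and pi/2 rad each way for a turn. Its arguments: {"type":"object","properties":{"deltas":{"type":"array","items":{"type":"number","minimum":-1,"maximum":1}},"grip":{"type":"number"},"force":{"type":"number"}},"required":["deltas"]}

```bash
mkdir -p pics; ls; cat > h.py <<'E'
import numpy as np, cv2
from plant import arm, eyes, job
def cam(n):
    m=eyes.camera_model(n);K=np.array([[m['fx'],0,m['cx']],[0,m['fy'],m['cy']],[0,0,1.]])
    R=cv2.Rodrigues(np.array(m['rvec'],float))[0];return K,np.array(m['dist'],float),R,np.array(m['tvec'],float).ravel()
def world(n,px,d):
    K,D,R,t=cam(n);px=np.array(px,float).reshape(-1,1,2)
    u=cv2.undistortPoints(px,K,D)[:,0];c=np.c_[u,np.ones(len(u))]*np.array(d).reshape(-1,1)
    return (c-t)@R
def cloud(n,dep):
    h,w=dep.shape;g=np.stack(np.meshgrid(np.arange(w),np.arange(h)),-1)
    return world(n,g,dep.ravel()).reshape(h,w,3)
def onz(n,px,z):
    a=world(n,px,np.ones(len(px)));K,D,R,t=cam(n);c=-R.T@t
    return c+(a-c)*((z-c[2])/(a[:,2:]-c[2]))
def proj(n,P):
    K,D,R,t=cam(n);return cv2.projectPoints(np.array(P,float).reshape(-1,1,3),R,t,K,D)[0][:,0]
E
python3 - <<'E'
from h import *
for n in ('top','side'):
    p,d=eyes.read_camera(n);cv2.imwrite(f'pics/{n}0.png',p[:,:,::-1]);np.savez(f'{n}0.npz',p=p,d=d)
    K,D,R,t=cam(n);print(n,-R.T@t,R[2],K[0,0],D)
s=arm.get_state();print({k:np.round(v,3) for k,v in s.items()})
E
```

```text
pics
top [0.46684076 0.05103342 1.07736364] [ 0.09692386 -0.01252203 -0.99521302] 422.4000428416524 [-0.09097331  0.          0.          0.          0.        ]
side [ 0.35477342 -0.43722383  0.59028269] [ 0.29046546  0.6780953  -0.6751419 ] 350.4268422968514 [-0.10933592  0.          0.          0.          0.        ]
{'time_s': np.float64(0.1), 'qpos': array([-1.254,  0.354,  1.634,  0.   ,  1.155, -0.002]), 'qd': array([ 0.001, -0.003, -0.002, -0.   ,  0.001,  0.001]), 'tau': array([-2.0000e-03, -6.0636e+01, -3.4282e+01, -0.0000e+00,  4.0000e-03,
       -0.0000e+00]), 'position': array([ 0.196, -0.593,  0.231]), 'ee_rot': array([-3.101, -0.498,  0.   ]), 'wrist_force': array([ 0.483, -0.437,  0.202]), 'moment': array([-0.001,  0.009,  0.007]), 'gripper_force': np.float64(0.0), 'grip_width': np.float64(0.085)}
```

View pics/top0.png

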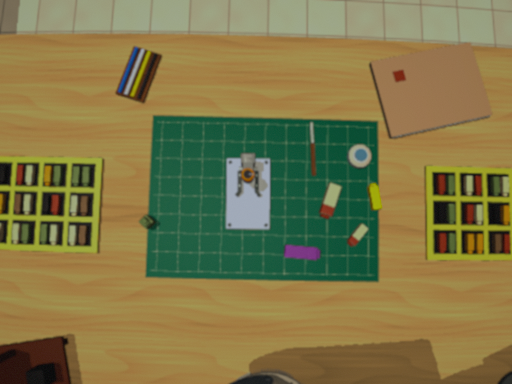

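View pics/side0.png

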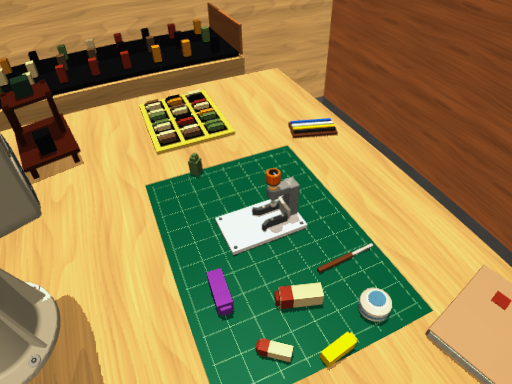

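Candidates for the stone are the large red/cream block at top (330,200) / side (300,296), the small red/cream one at top (358,235) / side (275,351), the purple block at top (302,252), and the yellow one at top (375,196). I choose the large red/cream block. The fixture is at top (248,193), with its stop end up (+x).

```bash
python3 - <<'E'
from h import *
a=np.load('side0.npz');b=np.load('top0.npz')
c1=cv2.resize(a['p'][260:380,220:380],None,fx=2.5,fy=2.5,interpolation=2)
c2=cv2.resize(a['p'][150:270,200:360],None,fx=2.5,fy=2.5,interpolation=2)
c3=cv2.resize(b['p'][140:240,215:348],None,fx=3,fy=3,interpolation=2)
im=np.zeros((600,800,3),np.uint8);im[:300,:400]=c1;im[:300,400:]=c2;im[300:,:399]=c3
cv2.imwrite('pics/crop.png',im[:,:,::-1])
for n,z in (('top',b),('side',a)):
    W=cloud(n,z['d']);p=z['p'].astype(int);hsv=cv2.cvtColor(z['p'],cv2.COLOR_RGB2HSV)
    ctr=dict(top=(330,200),side=(300,296))[n]
    g=np.zeros(W.shape[:2],bool);g[ctr[1]-30:ctr[1]+30,ctr[0]-28:ctr[0]+28]=1
    c0=world(n,[ctr],[z['d'][ctr[1],ctr[0]]])[0];print(n,c0)
    m=g&(W[...,2]>.024)&(W[...,2]<.04)&(np.hypot(*(W[...,:2]-c0[:2]).transpose(2,0,1))<.065)
    P=W[m];print(m.sum(),'z',np.median(P[:,2]))
    r=cv2.minAreaRect((P[:,:2]*1000).astype(np.float32));print('stone',r)
    h=hsv[m];red=(h[:,1]>140)&((h[:,0]<12)|(h[:,0]>168));cr=~red;v=P[cr].mean(0)-P[red].mean(0);print('red',P[red].mean(0),'cream',P[cr].mean(0),'yaw',np.arctan2(v[1],v[0]))
    # plate
    m=(W[...,2]>.008)&(W[...,2]<.017)&(p.min(-1)>110)&(abs(W[...,1]-.06)<.15)&(abs(W[...,0]-.47)<.15)
    P=W[m];print('plate',m.sum(),cv2.minAreaRect((P[:,:2]*1000).astype(np.float32)), np.median(P[:,2]))
    m=(hsv[...,0]>5)&(hsv[...,0]<20)&(hsv[...,1]>180)&(W[...,2]>.09)&(W[...,2]<.18)&(abs(W[...,1]-.06)<.15)&(abs(W[...,0]-.5)<.15)
    P=W[m];print('knob',m.sum(),P.mean(0),P.min(0),P.max(0))
E
```

```text
top [ 0.55312644 -0.144825    0.02741156]
380 z 0.028416515603323603
stone ((551.92919921875, -145.28517150878906), (31.127185821533203, 85.28832244873047), 71.92839050292969)
red [ 0.52665391 -0.13654273  0.02848149] cream [ 0.56461459 -0.14918858  0.02851345] yaw -0.3215678435004283
plate 1911 ((549.9356079101562, 61.89005661010742), (142.04690551757812, 109.0079345703125), 1.0988231897354126) 0.010813324871191212
knob 57 [0.59487452 0.06381348 0.13949521] [0.58455931 0.04961325 0.11700101] [0.60950952 0.07447739 0.14525139]
side [ 0.54945214 -0.15458863  0.02929993]
721 z 0.029452119853998114
stone ((551.7990112304688, -145.55162048339844), (32.13859558105469, 88.61846923828125), 73.49972534179688)
red [ 0.52613274 -0.13842289  0.02905758] cream [ 0.56450759 -0.15048541  0.02925625] yaw -0.30455471155117786
plate 1905 ((549.1336669921875, 61.97006607055664), (141.71136474609375, 112.38397979736328), 0.8819511532783508) 0.01162819859418826
knob 193 [0.59467342 0.05610417 0.13096813] [0.58312167 0.04667272 0.09909099] [0.6108801  0.07591759 0.14426316]
```

View pics/crop.png

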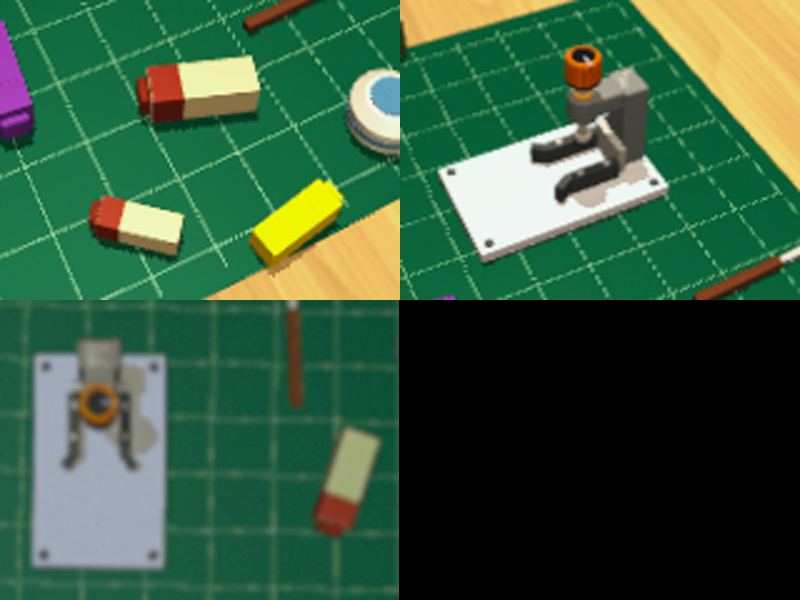

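The crop confirms the choice: the large cream block with the red bevelled end, cream face pointing up and right at top (337,185). The fixture slot opens towards -x and is empty. Next I refine the fixture pose and write a move calculator.

```bash
cat >> h.py <<'E'
from scipy.spatial.transform import Rotation as Ro
def Rdown(yaw): # tool z down, tool x at yaw
    return Ro.from_matrix(np.array([[np.cos(yaw),np.sin(yaw),0],[np.sin(yaw),-np.cos(yaw),0],[0,0,-1.]]))
def go(p,yaw,p0=None,R0=None):
    s=arm.get_state();p0=np.array(s['position']) if p0 is None else np.array(p0);R0=Ro.from_rotvec(s['ee_rot']) if R0 is None else R0
    d=R0.inv().apply(np.array(p)-p0)/.2; t=(R0.inv()*Rdown(yaw)).as_rotvec()/(np.pi/2)
    print('delta',np.round(d,3),'turn',np.round(t,3))
def st():
    s=arm.get_state();M=Ro.from_rotvec(s['ee_rot']).as_matrix()
    print('t',round(s['time_s'],2),'pos',np.round(s['position'],4),'yaw',round(np.arctan2(M[1,0],M[0,0]),4),'tilt',np.round(M[:2,2],3),'F',np.round(s['wrist_force'],1),'M',np.round(s['moment'],2),'w',round(s['grip_width'],4),'gf',round(s['gripper_force'],1),'q',np.round(s['qpos'],2))
E
python3 - <<'E'
from h import *
for n in ('top','side'):
    z=np.load(n+'0.npz');W=cloud(n,z['d']);p=z['p'].astype(int)
    m=(W[...,2]>.008)&(W[...,2]<.017)&(p.min(-1)>95)&(abs(W[...,1]-.06)<.1)&(abs(W[...,0]-.57)<.13)
    m=cv2.morphologyEx(m.astype(np.uint8),cv2.MORPH_OPEN,np.ones((3,3)))>0
    print('plate',cv2.minAreaRect((W[m][:,:2]*1000).astype(np.float32)))
    reg=(abs(W[...,1]-.062)<.06)&(abs(W[...,0]-.57)<.12)
    ch=reg&(W[...,2]>.024)&(W[...,2]<.034)
    for sgn in (1,-1):
        c=W[ch&((W[...,1]-.062)*sgn>.008)&(W[...,0]>.585)&(W[...,0]<.615)];print('cheek',sgn,len(c),c.mean(0) if len(c) else '',c[:,1].min(),c[:,1].max())
    a=W[reg&(W[...,2]>.085)&(W[...,2]<.106)];print('armcol',len(a),a.min(0),a.max(0),np.median(a[:,1]))
    k=W[reg&(W[...,2]>.138)];print('knobtop',len(k),k.mean(0),k.min(0),k.max(0))
print(onz('top',[(248,175),],.143))
st();go((.552-.3*0-.0143,-.1455+.0046,.12),-.31)
E
```

```text
plate ((567.2345581054688, 62.218441009521484), (176.58143615722656, 109.00540924072266), 1.088180422782898)
cheek 1 45 [0.59855663 0.08308857 0.02953908] 0.07890510868851068 0.08709772927275682
cheek -1 47 [0.60044972 0.0404677  0.02906721] 0.03640651576635009 0.04454447325761923
armcol 201 [0.58596473 0.04564491 0.08688035] [0.65193974 0.07896298 0.10338651] 0.06213351393771451
knobtop 898 [0.48614343 0.05267751 0.94077596] [0.46684076 0.04741838 0.13829845] [0.61424879 0.07668257 1.07736364]
plate ((567.2754516601562, 62.2188835144043), (177.94802856445312, 112.38290405273438), 0.8540091514587402)
cheek 1 29 [0.59177165 0.08327603 0.02904035] 0.07865330933857567 0.0892734082599782
cheek -1 65 [0.59998357 0.04029418 0.02903252] 0.03521142000386504 0.04689029782417818
armcol 388 [0.58394106 0.04574689 0.08505095] [0.65278047 0.07931776 0.10459854] 0.05487425809316422
knobtop 121 [0.59609705 0.06103381 0.14186245] [0.58241394 0.04756152 0.13814541] [0.6108801  0.07758302 0.14434367]
[[0.59542374 0.06081776 0.143     ]]
t 0.1 pos [ 0.1958 -0.5931  0.2306] yaw 0.3188 tilt [-0.     0.001] F [ 0.5 -0.4  0.2] M [-0.    0.01  0.01] w 0.0853 gf 0.0 q [-1.25  0.35  1.63  0.    1.16 -0.  ]
delta [ 2.332 -1.61   0.555] turn [-0.001  0.     0.4  ]
```

Request:
send_rows(deltas=[0.2, -0.14, 0, 0, 0, 0.08, 0.4, -0.28, 0, 0, 0, 0.16, 0.6, -0.42, 0, 0, 0, 0.24, 0.8, -0.55, 0.05, 0, 0, 0.32, 0.99, -0.69, 0.1, 0, 0, 0.4], grip=1, force=40)

```text
time_s: 0.6
position: [0.3416, -0.399, 0.2112]
ee_rot: [3.102, -0.493, 0.001]
wrist_force: [1.2, -0.1, -0.6]
grip_width: 0.0854
gripper_force: 0.0
```

```bash
python3 -c "
from h import *
st();go((.5377,-.1409,.12),-.31)"
```

```text
t 0.6 pos [ 0.3416 -0.399   0.2112] yaw -0.3151 tilt [ 0.001 -0.001] F [ 1.2 -0.1 -0.6] M [ 0.02 -0.01  0.02] w 0.0854 gf 0.0 q [-0.87  0.22  1.87  0.    1.05  1.02]
delta [ 0.532 -1.531  0.456] turn [ 0.    -0.    -0.003]
```

Request:
send_rows(deltas=[0.07, -0.2, 0.06, 0, 0, 0, 0.14, -0.4, 0.12, 0, 0, 0, 0.21, -0.6, 0.18, 0, 0, 0, 0.28, -0.8, 0.24, 0, 0, 0, 0.34, -0.99, 0.29, 0, 0, 0])

```text
time_s: 1.1
position: [0.4664, -0.2308, 0.1525]
ee_rot: [-3.104, 0.484, 0.001]
wrist_force: [-0.2, -0.2, 0.1]
grip_width: 0.0853
gripper_force: 0.0
```

```bash
python3 -c "
from h import *
st();go((.5377,-.1409,.12),-.31)"
```

```text
t 1.1 pos [ 0.4664 -0.2308  0.1525] yaw -0.3093 tilt [-0.  0.] F [-0.2 -0.2  0.1] M [ 0.07 -0.    0.02] w 0.0853 gf 0.0 q [-0.46  0.29  1.93  0.    0.93  1.42]
delta [ 0.203 -0.537  0.163] turn [-0.  0.  0.]
```

Request:
send_rows(deltas=[0.07, -0.18, 0.05, 0, 0, 0, 0.14, -0.36, 0.1, 0, 0, 0, 0.2, -0.54, 0.16, 0, 0, 0, 0.2, -0.54, 0.16, 0, 0, 0, 0.2, -0.54, 0.16, 0, 0, 0])

```text
time_s: 1.6
position: [0.5365, -0.1411, 0.1206]
ee_rot: [3.105, -0.481, -0.002]
wrist_force: [0.3, 0.4, -0.2]
grip_width: 0.0853
gripper_force: 0.0
```

```bash
python3 - <<'E'
from h import *
st();p,d=eyes.read_camera('side');go((.5377,-.1409,.012),-.31)
cv2.imwrite('pics/s1.png',cv2.resize(p[180:360,200:400],None,fx=3,fy=3,interpolation=2)[:,:,::-1])
E
```

```text
t 1.6 pos [ 0.5365 -0.1411  0.1206] yaw -0.3074 tilt [-0.002  0.   ] F [ 0.3  0.4 -0.2] M [-0.   -0.   -0.06] w 0.0853 gf 0.0 q [-0.26  0.38  1.88 -0.    0.89  1.62]
delta [ 0.006 -0.007  0.545] turn [0.    0.001 0.001]
```

View pics/s1.png

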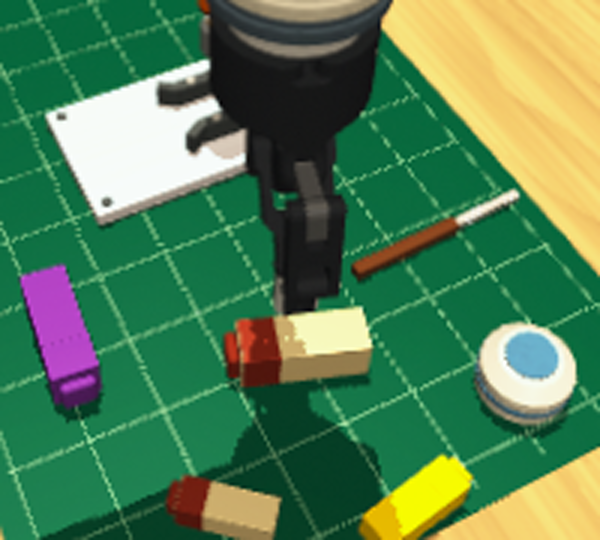

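The gripper is squarely over the red/cream stone (crop (290,345)), so I descend and grip.

Request:
send_rows(deltas=[0, 0, 0.15, 0, 0, 0, 0, 0, 0.3, 0, 0, 0, 0, 0, 0.42, 0, 0, 0, 0, 0, 0.51, 0, 0, 0, 0, 0, 0.55, 0, 0, 0])

```text
time_s: 2.15
position: [0.5352, -0.1428, 0.0101]
ee_rot: [-3.104, 0.487, 0.003]
wrist_force: [-0.2, -0.2, -0.1]
grip_width: 0.0856
gripper_force: 0.0
```

Request:
send_rows(deltas=[0, 0, 0, 0, 0, 0, 0, 0, 0, 0, 0, 0, 0, 0, 0, 0, 0, 0, 0, 0, 0, 0, 0, 0, 0, 0, 0, 0, 0, 0], grip=-1, force=40)

```text
time_s: 2.65
position: [0.5375, -0.142, 0.0124]
ee_rot: [3.104, -0.484, 0.003]
wrist_force: [-1.0, 0.9, 5.8]
grip_width: 0.029
gripper_force: 39.6
```

```bash
python3 -c "
from h import *
st()"
```

```text
t 2.65 pos [ 0.5375 -0.142   0.0124] yaw -0.3093 tilt [ 0.002 -0.   ] F [-1.   0.9  5.8] M [ 0.02  0.08 -0.02] w 0.029 gf 39.6 q [-0.26  0.55  1.93 -0.    0.67  1.62]
```

Request:
send_rows(deltas=[0, 0, -0.06, 0, 0, 0, 0, 0, -0.16, 0, 0, 0, 0, 0, -0.28, 0, 0, 0, 0, 0, -0.36, 0, 0, 0, 0, 0, -0.36, 0, 0, 0])

```text
time_s: 3.15
position: [0.5384, -0.1422, 0.0862]
ee_rot: [3.104, -0.484, 0.007]
wrist_force: [1.1, -0.3, -1.0]
grip_width: 0.0288
gripper_force: 40.2
```

```bash
python3 -c "
from h import *
st();go((.492,.0607,.06),.017)"
```

```text
t 3.15 pos [ 0.5384 -0.1422  0.0862] yaw -0.3094 tilt [ 0.004 -0.001] F [ 1.1 -0.3 -1. ] M [ 0.01 -0.01 -0.06] w 0.0288 gf 40.2 q [-0.26  0.43  1.9   0.    0.81  1.62]
delta [-0.531 -0.896  0.129] turn [ 0.    -0.003 -0.208]
```

Request:
send_rows(deltas=[-0.16, -0.18, 0.0, 0, 0, -0.04, -0.3, -0.38, 0.0, 0, 0, -0.09, -0.42, -0.58, 0.03, 0, 0, -0.14, -0.5, -0.76, 0.06, 0, 0, -0.18, -0.53, -0.9, 0.08, 0, 0, -0.21])

```text
time_s: 3.65
position: [0.4885, 0.0639, 0.0665]
ee_rot: [3.141, 0.037, -0.003]
wrist_force: [0.7, 0.4, -0.7]
grip_width: 0.029
gripper_force: 40.2
```

Request:
send_rows(deltas=[0, 0, 0, 0, 0, 0, 0, 0, 0, 0, 0, 0, 0, 0, 0, 0, 0, 0, 0, 0, 0, 0, 0, 0, 0, 0, 0, 0, 0, 0])

```text
time_s: 4.15
position: [0.4907, 0.061, 0.0673]
ee_rot: [3.141, 0.029, 0.0]
wrist_force: [0.0, 0.6, -2.6]
grip_width: 0.0291
gripper_force: 40.4
```

```bash
python3 - <<'E'
from h import *
st();go((.492,.0607,.024),.017)
for n in('side','top'):
    p,d=eyes.read_camera(n);W=cloud(n,d)
    hsv=cv2.cvtColor(p,cv2.COLOR_RGB2HSV)
    np.savez(n+'1.npz',p=p,d=d)
    c=(hsv[...,0]>18)&(hsv[...,0]<35)&(hsv[...,1]>35)&(hsv[...,2]>110)&(abs(W[...,1]-.06)<.05)&(abs(W[...,0]-.52)<.07)&(W[...,2]>.04)&(W[...,2]<.09)
    P=W[c];print(n,c.sum(),P.min(0) if len(P) else '',P.max(0) if len(P) else '',cv2.minAreaRect((P[:,:2]*1000).astype(np.float32)) if len(P) else '')
    if n=='side':cv2.imwrite('pics/s2.png',cv2.resize(p[140:280,170:360],None,fx=4,fy=4,interpolation=2)[:,:,::-1])
E
```

```text
t 4.15 pos [0.4907 0.061  0.0673] yaw 0.0188 tilt [ 0. -0.] F [ 0.   0.6 -2.6] M [-0.03 -0.04 -0.02] w 0.0291 gf 40.4 q [ 0.12  0.38  2.04 -0.    0.72  1.67]
delta [0.007 0.002 0.217] turn [ 0.    -0.     0.001]
side 324 [0.4707308  0.03899124 0.05508285] [0.54898332 0.07827896 0.08707731] ((512.800048828125, 52.29252243041992), (78.1351547241211, 31.610782623291016), 19.74419403076172)
top 0
```

View pics/s2.png

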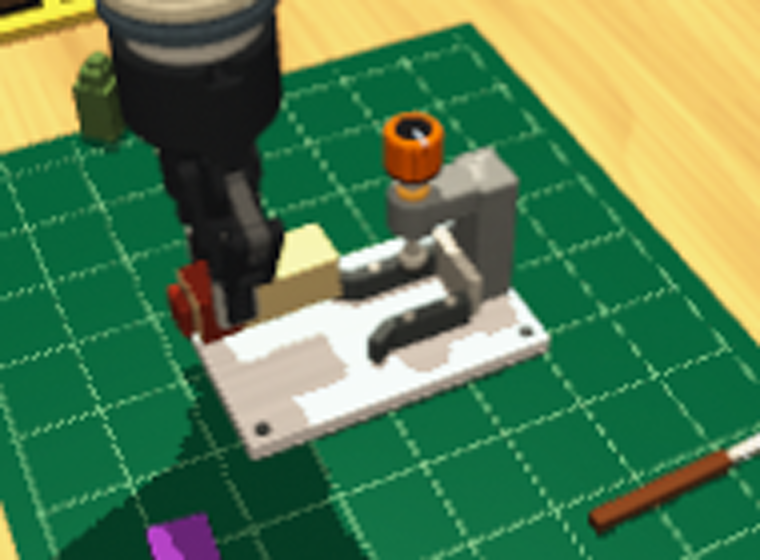

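The stone is held level with its face towards the stop (crop (315,265)) and in line with the slot. I lower it onto the bed.

Request:
send_rows(deltas=[0, 0, 0.06, 0, 0, 0, 0, 0, 0.12, 0, 0, 0, 0, 0, 0.17, 0, 0, 0, 0, 0, 0.2, 0, 0, 0, 0, 0, 0.215, 0, 0, 0])

```text
time_s: 4.75
position: [0.4898, 0.0618, 0.0242]
ee_rot: [3.141, 0.032, -0.004]
wrist_force: [-11.8, -1.5, 41.6]
grip_width: 0.0294
gripper_force: 45.5
```

```bash
python3 - <<'E'
from h import *
st();go((.539,.0615,.0255),.017)
p,d=eyes.read_camera('side');W=cloud('side',d);hsv=cv2.cvtColor(p,cv2.COLOR_RGB2HSV)
c=(hsv[...,0]>18)&(hsv[...,0]<35)&(hsv[...,1]>50)&(hsv[...,2]>110)&(abs(W[...,1]-.06)<.03)&(abs(W[...,0]-.52)<.05)
P=W[c];t=P[P[:,2]>np.percentile(P[:,2],97)-.005];print(len(P),np.percentile(P,[2,50,98],axis=0),'top',np.median(t,0),t.min(0),t.max(0))
E
```

```text
t 4.75 pos [0.4898 0.0618 0.0242] yaw 0.0205 tilt [-0.002 -0.   ] F [-11.8  -1.5  41.6] M [-0.13  1.64  0.35] w 0.0294 gf 45.5 q [ 0.12  0.46  2.06 -0.    0.63  1.67]
delta [ 0.246  0.007 -0.007] turn [0.    0.002 0.002]
446 [[0.5030486  0.0302479  0.01315186]
 [0.52252222 0.0483729  0.04165195]
 [0.54732376 0.0732755  0.29538132]] top [0.51732817 0.03351451 0.29347488] [0.51235349 0.03043285 0.28946922] [0.52629303 0.04818997 0.30094986]
```

Request:
send_rows(deltas=[0, 0, -0.008, 0, 0, 0, 0, 0, -0.008, 0, 0, 0, 0, 0, -0.008, 0, 0, 0, 0, 0, -0.008, 0, 0, 0, 0, 0, -0.008, 0, 0, 0])

```text
time_s: 5.3
position: [0.4906, 0.0619, 0.0258]
ee_rot: [3.141, 0.032, -0.0]
wrist_force: [-0.9, 0.4, -1.9]
grip_width: 0.029
gripper_force: 40.5
```

```bash
python3 -c "
from h import *
st();go((.539,.0622,.0260),.017)"
```

```text
t 5.3 pos [0.4906 0.0619 0.0258] yaw 0.0204 tilt [-0. -0.] F [-0.9  0.4 -1.9] M [-0.03  0.04 -0.01] w 0.029 gf 40.5 q [ 0.12  0.46  2.06 -0.    0.63  1.67]
delta [ 0.242  0.003 -0.001] turn [0.    0.    0.002]
```

Request:
send_rows(deltas=[0.03, 0.003, 0, 0, 0, 0, 0.06, 0.003, 0, 0, 0, 0, 0.09, 0.003, 0, 0, 0, 0, 0.12, 0.003, 0, 0, 0, 0, 0.14, 0.003, 0, 0, 0, 0])

```text
time_s: 5.8
position: [0.5189, 0.0616, 0.0257]
ee_rot: [3.141, 0.032, -0.001]
wrist_force: [-1.5, -2.3, -1.6]
grip_width: 0.029
gripper_force: 40.4
```

Request:
send_rows(deltas=[0.02, 0, 0, 0, 0, 0, 0.04, 0, 0, 0, 0, 0, 0.06, 0, 0, 0, 0, 0, 0.08, 0, 0, 0, 0, 0, 0.1, 0, 0, 0, 0, 0])

```text
time_s: 6.3
position: [0.5388, 0.0622, 0.0259]
ee_rot: [3.141, 0.032, -0.0]
wrist_force: [-2.1, -3.3, -2.7]
grip_width: 0.0289
gripper_force: 40.4
```

```bash
python3 - <<'E'
from h import *
st()
p,d=eyes.read_camera('side')
cv2.imwrite('pics/s3.png',cv2.resize(p[140:260,200:360],None,fx=5,fy=5,interpolation=2)[:,:,::-1])
E
```

```text
t 6.3 pos [0.5388 0.0622 0.0259] yaw 0.0204 tilt [-0. -0.] F [-2.1 -3.3 -2.7] M [-0.51  0.31 -0.13] w 0.0289 gf 40.4 q [ 0.11  0.51  1.95 -0.    0.68  1.66]
```

View pics/s3.png

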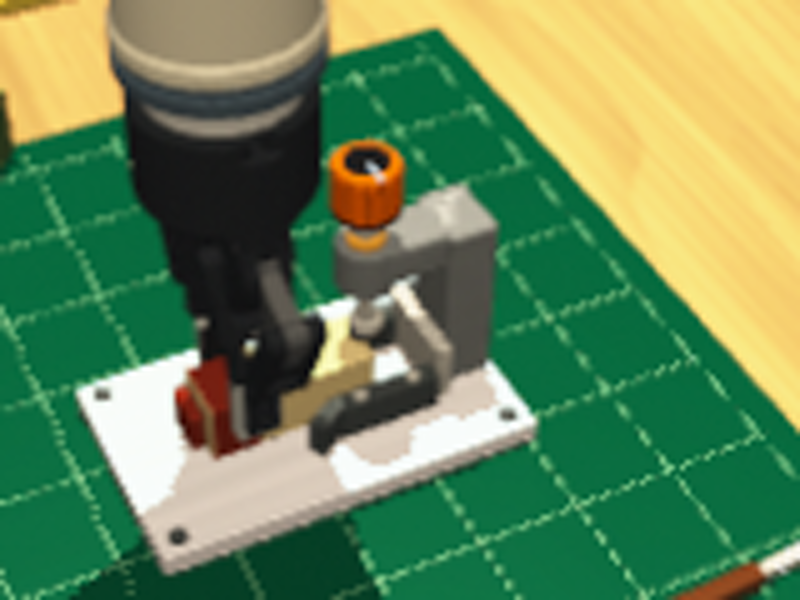

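The stone's face is inside the slot (crop (355,345)), the cream end just short of the foot. I set it down, release and back off behind it.

Request:
send_rows(deltas=[0, 0.002, 0.002, 0, 0, 0, 0, 0.003, 0.004, 0, 0, 0, 0, 0.003, 0.005, 0, 0, 0, 0, 0.003, 0.005, 0, 0, 0, 0, 0.003, 0.005, 0, 0, 0])

```text
time_s: 6.85
position: [0.5386, 0.0618, 0.0249]
ee_rot: [-3.141, -0.032, -0.0]
wrist_force: [-0.3, 0.5, -2.2]
grip_width: 0.0289
gripper_force: 40.4
```

Request:
send_rows(deltas=[0, 0, 0, 0, 0, 0, 0, 0, 0, 0, 0, 0, 0, 0, 0, 0, 0, 0, 0, 0, 0, 0, 0, 0, 0, 0, 0, 0, 0, 0], grip=0.6)

```text
time_s: 7.35
position: [0.5387, 0.0617, 0.0249]
ee_rot: [-3.141, -0.032, -0.0]
wrist_force: [0.4, -0.6, 0.1]
grip_width: 0.0682
gripper_force: 0.0
```

Request:
send_rows(deltas=[-0.08, 0, 0, 0, 0, 0, -0.17, 0, 0, 0, 0, 0, -0.26, 0, 0, 0, 0, 0, -0.33, 0, 0, 0, 0, 0, -0.35, 0, 0, 0, 0, 0])

```text
time_s: 7.85
position: [0.467, 0.0601, 0.0248]
ee_rot: [3.141, 0.032, -0.002]
wrist_force: [-0.8, -0.5, 0.2]
grip_width: 0.0684
gripper_force: 0.0
```

Request:
send_rows(deltas=[0, 0, 0, 0, 0, 0, 0, 0, 0, 0, 0, 0, 0, 0, 0, 0, 0, 0, 0, 0, 0, 0, 0, 0, 0, 0, 0, 0, 0, 0], grip=-1)

```text
time_s: 8.35
position: [0.469, 0.0602, 0.0249]
ee_rot: [-3.141, -0.032, -0.0]
wrist_force: [-0.9, 0.3, 0.3]
grip_width: -0.0
gripper_force: 0.0
```

```bash
python3 -c "
from h import *
st();go((.497,.0607,.0255),.017)"
```

```text
t 8.35 pos [0.469  0.0602 0.0249] yaw 0.0203 tilt [0. 0.] F [-0.9  0.3  0.3] M [-0.01  0.04  0.02] w -0.0 gf 0.0 q [ 0.12  0.44  2.1  -0.    0.6   1.68]
delta [ 0.14   0.001 -0.003] turn [-0.    -0.     0.002]
```

Request:
send_rows(deltas=[0.06, 0, 0, 0, 0, 0, 0.11, 0, 0, 0, 0, 0, 0.15, 0, 0, 0, 0, 0, 0.19, 0, 0, 0, 0, 0, 0.22, 0, 0, 0, 0, 0])

```text
time_s: 8.85
position: [0.5133, 0.0611, 0.0248]
ee_rot: [3.141, 0.032, -0.0]
wrist_force: [-1.3, 0.5, 1.2]
grip_width: 0.0001
gripper_force: 0.7
```

```bash
python3 - <<'E'
from h import *
st()
p,d=eyes.read_camera('side');W=cloud('side',d);hsv=cv2.cvtColor(p,cv2.COLOR_RGB2HSV)
reg=(abs(W[...,1]-.061)<.025)&(abs(W[...,0]-.55)<.07)&(W[...,2]>.03)&(W[...,2]<.046)
red=reg&(hsv[...,1]>140)&((hsv[...,0]<12)|(hsv[...,0]>168))
print('red',red.sum(),np.percentile(W[red],[2,50,98],axis=0))
E
```

```text
t 8.85 pos [0.5133 0.0611 0.0248] yaw 0.0204 tilt [-0. -0.] F [-1.3  0.5  1.2] M [-0.02  0.23 -0.01] w 0.0001 gf 0.7 q [0.12 0.48 2.01 0.   0.65 1.67]
red 100 [[0.52471394 0.04619717 0.03114897]
 [0.54158362 0.05163224 0.04069768]
 [0.55386129 0.06339042 0.04370221]]
```

Request:
send_rows(deltas=[0.008, 0, 0, 0, 0, 0, 0.016, 0, 0, 0, 0, 0, 0.024, 0, 0, 0, 0, 0, 0.03, 0, 0, 0, 0, 0, 0.034, 0, 0, 0, 0, 0])

```text
time_s: 9.4
position: [0.5195, 0.0613, 0.0249]
ee_rot: [-3.141, -0.032, -0.0]
wrist_force: [-0.8, -0.4, -0.3]
grip_width: 0.0001
gripper_force: 0.3
```

Request:
send_rows(deltas=[0.001, 0, 0, 0, 0, 0, 0.002, 0, 0, 0, 0, 0, 0.003, 0, 0, 0, 0, 0, 0.004, 0, 0, 0, 0, 0, 0.005, 0, 0, 0, 0, 0])

```text
time_s: 9.9
position: [0.5204, 0.0613, 0.0249]
ee_rot: [3.141, 0.032, -0.0]
wrist_force: [-1.3, 0.6, -0.1]
grip_width: 0.0001
gripper_force: 0.5
```

Request:
send_rows(deltas=[0.001, 0, 0, 0, 0, 0, 0.002, 0, 0, 0, 0, 0, 0.003, 0, 0, 0, 0, 0, 0.004, 0, 0, 0, 0, 0, 0.005, 0, 0, 0, 0, 0])

```text
time_s: 10.4
position: [0.5214, 0.0613, 0.0249]
ee_rot: [-3.141, -0.032, 0.0]
wrist_force: [-0.9, -0.1, 1.2]
grip_width: 0.0
gripper_force: 0.6
```

Request:
send_rows(deltas=[0.001, 0, 0, 0, 0, 0, 0.002, 0, 0, 0, 0, 0, 0.003, 0, 0, 0, 0, 0, 0.003, 0, 0, 0, 0, 0, 0.003, 0, 0, 0, 0, 0])

```text
time_s: 10.9
position: [0.5221, 0.0613, 0.0249]
ee_rot: [-3.141, -0.032, -0.0]
wrist_force: [-1.3, -0.2, 0.4]
grip_width: 0.0
gripper_force: 0.4
```

Request:
send_rows(deltas=[0.001, 0, 0, 0, 0, 0, 0.002, 0, 0, 0, 0, 0, 0.003, 0, 0, 0, 0, 0, 0.003, 0, 0, 0, 0, 0, 0.003, 0, 0, 0, 0, 0])

```text
time_s: 11.4
position: [0.5227, 0.0613, 0.0249]
ee_rot: [-3.141, -0.032, -0.0]
wrist_force: [-0.7, -0.5, -0.1]
grip_width: -0.0001
gripper_force: 0.5
```

```bash
python3 - <<'E'
from h import *
st()
p,d=eyes.read_camera('side');W=cloud('side',d);hsv=cv2.cvtColor(p,cv2.COLOR_RGB2HSV)
reg=(abs(W[...,1]-.061)<.025)&(abs(W[...,0]-.55)<.07)&(W[...,2]>.03)&(W[...,2]<.046)
red=reg&(hsv[...,1]>140)&((hsv[...,0]<12)|(hsv[...,0]>168))
print('red',red.sum(),np.percentile(W[red],[2,50,98],axis=0))
cv2.imwrite('pics/s4.png',cv2.resize(p[165:245,230:330],None,fx=6,fy=6,interpolation=2)[:,:,::-1])
E
```

```text
t 11.4 pos [0.5227 0.0613 0.0249] yaw 0.0204 tilt [0. 0.] F [-0.7 -0.5 -0.1] M [ 0.04  0.15 -0.02] w -0.0001 gf 0.5 q [ 0.11  0.49  1.99 -0.    0.66  1.66]
red 103 [[0.53416617 0.04679296 0.03016952]
 [0.55157714 0.05184876 0.04039453]
 [0.56356406 0.06417125 0.04375713]]
```

View pics/s4.png

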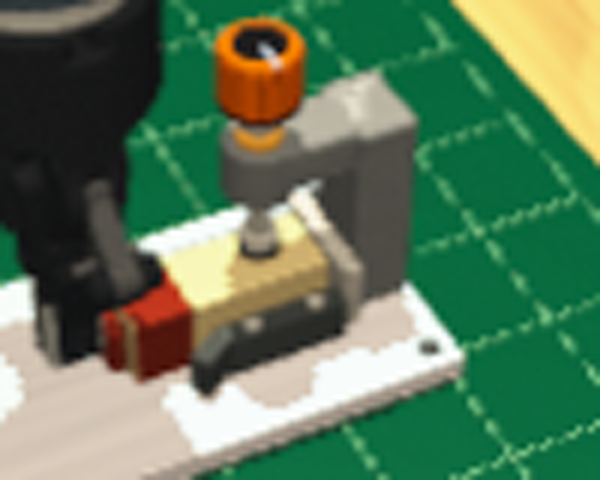

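The stone is under the foot (crop (260,245)), its face within a millimetre or so of the stop (335,265). I keep creeping.

Request:
send_rows(deltas=[0.001, 0, 0, 0, 0, 0, 0.001, 0, 0, 0, 0, 0, 0.002, 0, 0, 0, 0, 0, 0.002, 0, 0, 0, 0, 0, 0.002, 0, 0, 0, 0, 0])

```text
time_s: 11.95
position: [0.5231, 0.0614, 0.0249]
ee_rot: [-3.141, -0.032, -0.0]
wrist_force: [-1.1, -0.3, 0.8]
grip_width: 0.0001
gripper_force: 0.5
```

Request:
send_rows(deltas=[0.001, 0, 0, 0, 0, 0, 0.001, 0, 0, 0, 0, 0, 0.002, 0, 0, 0, 0, 0, 0.002, 0, 0, 0, 0, 0, 0.002, 0, 0, 0, 0, 0])

```text
time_s: 12.45
position: [0.5234, 0.0613, 0.0249]
ee_rot: [3.141, 0.032, 0.0]
wrist_force: [-0.3, 0.3, 1.2]
grip_width: -0.0003
gripper_force: 0.5
```

Request:
send_rows(deltas=[0.001, 0, 0, 0, 0, 0, 0.001, 0, 0, 0, 0, 0, 0.002, 0, 0, 0, 0, 0, 0.002, 0, 0, 0, 0, 0, 0.002, 0, 0, 0, 0, 0])

```text
time_s: 12.95
position: [0.5239, 0.0614, 0.0249]
ee_rot: [3.141, 0.032, 0.0]
wrist_force: [-1.6, 0.2, 0.5]
grip_width: 0.0001
gripper_force: 0.5
```

Request:
send_rows(deltas=[0.001, 0, 0, 0, 0, 0, 0.001, 0, 0, 0, 0, 0, 0.002, 0, 0, 0, 0, 0, 0.002, 0, 0, 0, 0, 0, 0.002, 0, 0, 0, 0, 0])

```text
time_s: 13.45
position: [0.5242, 0.0614, 0.0249]
ee_rot: [3.141, 0.032, 0.0]
wrist_force: [-1.4, -0.6, -0.3]
grip_width: -0.0003
gripper_force: 0.5
```

Request:
send_rows(deltas=[0.001, 0, 0, 0, 0, 0, 0.001, 0, 0, 0, 0, 0, 0.002, 0, 0, 0, 0, 0, 0.002, 0, 0, 0, 0, 0, 0.002, 0, 0, 0, 0, 0])

```text
time_s: 13.95
position: [0.5244, 0.0614, 0.0248]
ee_rot: [3.141, 0.032, -0.001]
wrist_force: [-2.6, -0.5, 2.0]
grip_width: 0.0004
gripper_force: 1.3
```

Request:
send_rows(deltas=[0.001, 0, 0, 0, 0, 0, 0.001, 0, 0, 0, 0, 0, 0.002, 0, 0, 0, 0, 0, 0.002, 0, 0, 0, 0, 0, 0.002, 0, 0, 0, 0, 0])

```text
time_s: 14.45
position: [0.5245, 0.0614, 0.0248]
ee_rot: [3.141, 0.032, -0.002]
wrist_force: [-4.8, 0.3, 4.0]
grip_width: -0.0
gripper_force: 2.5
```

Request:
send_rows(deltas=[0.001, 0, 0, 0, 0, 0, 0.001, 0, 0, 0, 0, 0, 0.002, 0, 0, 0, 0, 0, 0.002, 0, 0, 0, 0, 0, 0.002, 0, 0, 0, 0, 0])

```text
time_s: 14.95
position: [0.5245, 0.0614, 0.0247]
ee_rot: [3.141, 0.032, -0.003]
wrist_force: [-6.2, -0.1, 4.0]
grip_width: 0.0002
gripper_force: 3.0
```

The stone bears on the stop at about 6 N. I back off, rise, and unwind the wrist for a long clockwise stroke.

Request:
send_rows(deltas=[-0.02, 0, 0, 0, 0, 0, -0.08, 0, 0, 0, 0, 0, -0.16, 0, 0, 0, 0, 0, -0.22, 0, 0, 0, 0, 0, -0.25, 0, 0, 0, 0, 0])

```text
time_s: 15.45
position: [0.474, 0.0603, 0.0249]
ee_rot: [3.141, 0.032, -0.001]
wrist_force: [0.3, -0.3, -0.5]
grip_width: -0.0
gripper_force: 0.0
```

Request:
send_rows(deltas=[0, 0, -0.18, 0, 0, -0.09, 0, 0, -0.36, 0, 0, -0.18, 0, 0, -0.54, 0, 0, -0.28, 0, 0, -0.7, 0, 0, -0.37, 0, 0, -0.76, 0, 0, -0.47], grip=0.5)

```text
time_s: 15.95
position: [0.4772, 0.0606, 0.1803]
ee_rot: [2.917, 1.161, 0.009]
wrist_force: [0.3, -0.5, -1.1]
grip_width: 0.0642
gripper_force: 0.0
```

Request:
send_rows(deltas=[0, 0, 0, 0, 0, -0.09, 0, 0, 0, 0, 0, -0.18, 0, 0, 0, 0, 0, -0.28, 0, 0, 0, 0, 0, -0.37, 0, 0, 0, 0, 0, -0.47])

```text
time_s: 16.45
position: [0.4756, 0.0604, 0.177]
ee_rot: [2.31, 2.128, 0.001]
wrist_force: [-0.8, 0.2, -1.0]
grip_width: 0.0638
gripper_force: 0.0
```

Request:
send_rows(deltas=[0, 0, 0, 0, 0, -0.09, 0, 0, 0, 0, 0, -0.18, 0, 0, 0, 0, 0, -0.28, 0, 0, 0, 0, 0, -0.37, 0, 0, 0, 0, 0, -0.47])

```text
time_s: 16.95
position: [0.4756, 0.0604, 0.177]
ee_rot: [1.397, 2.813, 0.001]
wrist_force: [0.5, -0.4, 0.7]
grip_width: 0.0642
gripper_force: 0.0
```

Request:
send_rows(deltas=[0, 0, 0, 0, 0, -0.09, 0, 0, 0, 0, 0, -0.18, 0, 0, 0, 0, 0, -0.28, 0, 0, 0, 0, 0, -0.37, 0, 0, 0, 0, 0, -0.47])

```text
time_s: 17.45
position: [0.4756, 0.0604, 0.177]
ee_rot: [0.298, 3.127, 0.0]
wrist_force: [0.4, 0.0, 0.2]
grip_width: 0.0638
gripper_force: 0.0
```

```bash
python3 - <<'E'
from h import *
st();go((.598,.0625,.172),np.pi+.1);
p,d=eyes.read_camera('top');W=cloud('top',d);np.savez('top2.npz',p=p,d=d)
p,d=eyes.read_camera('side');W=cloud('side',d);hsv=cv2.cvtColor(p,cv2.COLOR_RGB2HSV)
reg=(abs(W[...,1]-.061)<.025)&(abs(W[...,0]-.55)<.07)
red=reg&(W[...,2]>.03)&(W[...,2]<.046)&(hsv[...,1]>140)&((hsv[...,0]<12)|(hsv[...,0]>168))
print('red',red.sum(),np.percentile(W[red],[2,50,98],axis=0))
k=(hsv[...,0]>5)&(hsv[...,0]<20)&(hsv[...,1]>180)&(W[...,2]>.112)&(W[...,2]<.16)&reg
P=W[k];print('knob',len(P),P.min(0),P.max(0));t=P[P[:,2]>.139];print('ring',len(t),(t.min(0)+t.max(0))/2)
E
```

```text
t 17.45 pos [0.4756 0.0604 0.177 ] yaw 2.9513 tilt [0.001 0.   ] F [0.4 0.  0.2] M [-0.02 -0.03  0.06] w 0.0638 gf 0.0 q [ 0.12  0.19  1.99 -0.    0.96 -1.26]
delta [-0.599  0.126  0.026] turn [ 0.     0.001 -0.185]
red 157 [[0.53456788 0.04693795 0.03061973]
 [0.55152608 0.05650697 0.04110751]
 [0.56485903 0.07472342 0.04344117]]
knob 178 [0.58328759 0.04674092 0.11721988] [0.61110071 0.07505046 0.14422864]
ring 69 [0.59756879 0.0609703  0.14166097]
```

Request:
send_rows(deltas=[-0.12, 0.024, 0, 0, 0, -0.09, -0.24, 0.05, 0, 0, 0, -0.18, -0.36, 0.075, 0, 0, 0, -0.28, -0.5, 0.1, 0, 0, 0, -0.37, -0.6, 0.121, 0, 0, 0, -0.47])

```text
time_s: 18.05
position: [0.5996, 0.0607, 0.1769]
ee_rot: [-0.831, 3.029, -0.0]
wrist_force: [0.5, 0.3, 0.1]
grip_width: 0.0642
gripper_force: 0.0
```

Request:
send_rows(deltas=[0, 0, 0, 0, 0, -0.09, 0, 0, 0, 0, 0, -0.18, 0, 0, 0, 0, 0, -0.28, 0, 0, 0, 0, 0, -0.37, 0, 0, 0, 0, 0, -0.47])

```text
time_s: 18.55
position: [0.5979, 0.0607, 0.1768]
ee_rot: [-1.859, 2.532, -0.0]
wrist_force: [0.1, 0.6, 0.6]
grip_width: 0.0644
gripper_force: 0.0
```

```bash
python3 - <<'E'
from h import *
st();s=arm.get_state();M=Ro.from_rotvec(s['ee_rot']).as_matrix();go((.598,.0615,.115),np.arctan2(M[1,0],M[0,0]))
p,d=eyes.read_camera('side')
cv2.imwrite('pics/s5.png',cv2.resize(p[110:240,200:370],None,fx=4,fy=4,interpolation=2)[:,:,::-1])
E
```

```text
t 18.55 pos [0.5979 0.0607 0.1768] yaw -1.8747 tilt [0. 0.] F [0.1 0.6 0.6] M [-0.02 -0.06 -0.02] w 0.0644 gf 0.0 q [ 0.1   0.37  1.74 -0.    1.03 -2.74]
delta [-0.004  0.001  0.309] turn [-0.  0. -0.]
```

View pics/s5.png

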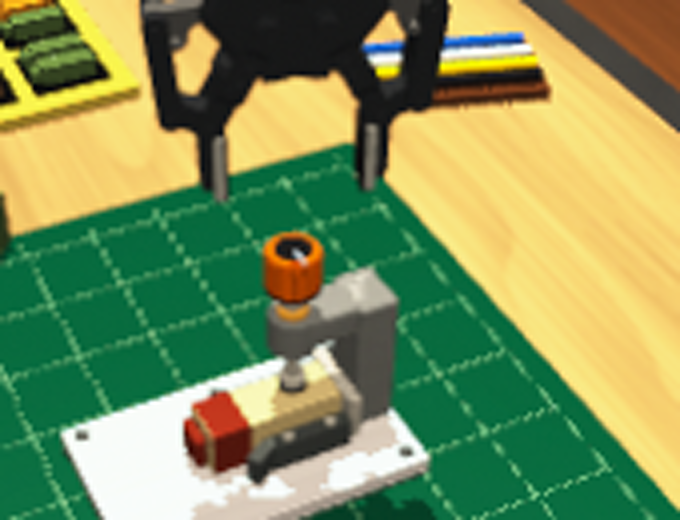

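The fingers (215,185) and (370,180) straddle the knob at (293,265), and the stone is seated against the stop. I descend and grip the knob.

Request:
send_rows(deltas=[-0.004, 0, 0.08, 0, 0, 0, -0.004, 0, 0.16, 0, 0, 0, -0.004, 0, 0.23, 0, 0, 0, -0.004, 0, 0.29, 0, 0, 0, -0.004, 0, 0.31, 0, 0, 0])

```text
time_s: 19.1
position: [0.5974, 0.0614, 0.1134]
ee_rot: [1.855, -2.534, -0.002]
wrist_force: [0.4, 0.4, 0.1]
grip_width: 0.064
gripper_force: 0.0
```

Request:
send_rows(deltas=[0, 0, 0, 0, 0, 0, 0, 0, 0, 0, 0, 0, 0, 0, 0, 0, 0, 0, 0, 0, 0, 0, 0, 0, 0, 0, 0, 0, 0, 0], grip=-1, force=45)

```text
time_s: 19.6
position: [0.599, 0.0614, 0.1157]
ee_rot: [-1.857, 2.532, -0.002]
wrist_force: [1.6, -1.1, 4.3]
grip_width: 0.0277
gripper_force: 44.6
```

```bash
python3 -c "
from h import *
st()"
```

```text
t 19.6 pos [0.599  0.0614 0.1157] yaw -1.8759 tilt [0.002 0.   ] F [ 1.6 -1.1  4.3] M [-0.11 -0.22  0.03] w 0.0277 gf 44.6 q [ 0.1   0.45  1.78 -0.    0.91 -2.74]
```

Request:
send_rows(deltas=[0, 0, 0.001, 0, 0, 0.09, 0, 0, 0.002, 0, 0, 0.18, 0, 0, 0.003, 0, 0, 0.27, 0, 0, 0.004, 0, 0, 0.36, 0, 0, 0.0045, 0, 0, 0.45])

```text
time_s: 20.1
position: [0.5986, 0.0617, 0.1148]
ee_rot: [-0.858, 3.021, 0.0]
wrist_force: [0.2, 0.3, 4.7]
grip_width: 0.0276
gripper_force: 44.8
```

```bash
python3 -c "
from h import *
st()"
```

```text
t 20.1 pos [0.5986 0.0617 0.1148] yaw -2.5884 tilt [0.001 0.001] F [0.2 0.3 4.7] M [0.23 0.04 0.06] w 0.0276 gf 44.8 q [ 0.1   0.45  1.78  0.    0.91 -2.02]
```

Request:
send_rows(deltas=[0, 0, 0.001, 0, 0, 0.09, 0, 0, 0.002, 0, 0, 0.18, 0, 0, 0.003, 0, 0, 0.27, 0, 0, 0.004, 0, 0, 0.36, 0, 0, 0.0045, 0, 0, 0.45])

```text
time_s: 20.6
position: [0.5984, 0.0623, 0.1139]
ee_rot: [0.241, 3.131, 0.002]
wrist_force: [-1.2, 4.5, 4.3]
grip_width: 0.0275
gripper_force: 44.9
```

```bash
python3 - <<'E'
from h import *
st()
p,d=eyes.read_camera('side');st()
cv2.imwrite('pics/s6.png',cv2.resize(p[160:240,240:320],None,fx=7,fy=7,interpolation=2)[:,:,::-1])
E
```

```text
t 20.6 pos [0.5984 0.0623 0.1139] yaw 2.9877 tilt [0.001 0.001] F [-1.2  4.5  4.3] M [0.71 0.05 0.08] w 0.0275 gf 44.9 q [ 0.1   0.45  1.78  0.    0.91 -1.32]
t 20.65 pos [0.5985 0.0623 0.1139] yaw 2.9792 tilt [0.001 0.001] F [-1.1  3.6  5.8] M [ 0.69  0.02 -0.08] w 0.0275 gf 45.0 q [ 0.1   0.45  1.78  0.    0.91 -1.31]
```

View pics/s6.png

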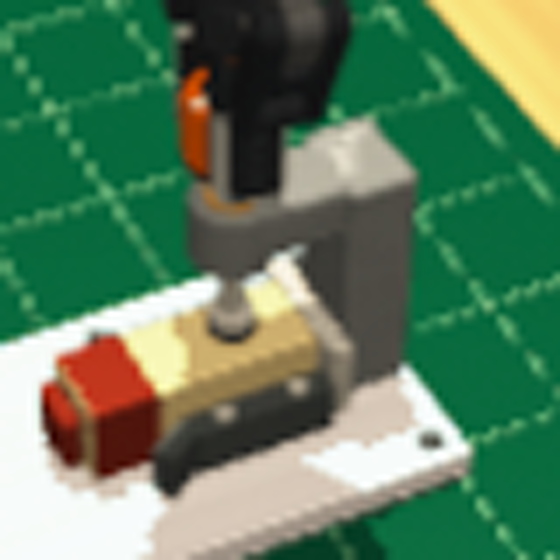

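The knob is turning: the foot has come down to about 1 mm or less above the stone (230,330). I continue in smaller steps, recentring slightly and watching the torque.

Request:
send_rows(deltas=[0, 0.001, 0.0004, 0, 0, 0.04, 0, 0.002, 0.0008, 0, 0, 0.08, 0, 0.003, 0.0012, 0, 0, 0.12, 0, 0.004, 0.0016, 0, 0, 0.16, 0, 0.004, 0.002, 0, 0, 0.2])

```text
time_s: 21.15
position: [0.5986, 0.0627, 0.1134]
ee_rot: [0.719, 3.057, 0.001]
wrist_force: [-0.0, 1.7, 6.3]
grip_width: 0.0276
gripper_force: 45.1
```

```bash
cat > s.py <<'E'
from h import *
s=arm.get_state();st();print('tau5',round(s['tau'][5],3),'Mz',round(s['moment'][2],3))
E
python3 s.py
```

```text
t 21.15 pos [0.5986 0.0627 0.1134] yaw 2.6795 tilt [0.001 0.001] F [-0.   1.7  6.3] M [0.41 0.07 0.13] w 0.0276 gf 45.1 q [ 0.1   0.45  1.78  0.    0.91 -1.01]
tau5 -0.939 Mz 0.126
```

Request:
send_rows(deltas=[0, 0, 0.0004, 0, 0, 0.04, 0, 0, 0.0008, 0, 0, 0.08, 0, 0, 0.0012, 0, 0, 0.12, 0, 0, 0.0016, 0, 0, 0.16, 0, 0, 0.002, 0, 0, 0.2])

```text
time_s: 21.65
position: [0.5987, 0.0629, 0.113]
ee_rot: [1.189, 2.907, 0.002]
wrist_force: [-0.3, 3.1, 5.8]
grip_width: 0.0276
gripper_force: 45.0
```

```bash
python3 s.py
```

```text
t 21.65 pos [0.5987 0.0629 0.113 ] yaw 2.3654 tilt [0.001 0.001] F [-0.3  3.1  5.8] M [ 0.57 -0.05  0.07] w 0.0276 gf 45.0 q [ 0.1   0.45  1.78  0.    0.91 -0.69]
tau5 -0.942 Mz 0.073
```

Request:
send_rows(deltas=[0, 0, 0.0004, 0, 0, 0.04, 0, 0, 0.0008, 0, 0, 0.08, 0, 0, 0.0012, 0, 0, 0.12, 0, 0, 0.0016, 0, 0, 0.16, 0, 0, 0.002, 0, 0, 0.2])

```text
time_s: 22.15
position: [0.599, 0.063, 0.1127]
ee_rot: [1.629, 2.685, 0.003]
wrist_force: [0.2, 3.6, 4.6]
grip_width: 0.0274
gripper_force: 45.0
```

```bash
python3 s.py
```

```text
t 22.15 pos [0.599  0.063  0.1127] yaw 2.0512 tilt [0.002 0.001] F [0.2 3.6 4.6] M [ 0.64 -0.18  0.1 ] w 0.0274 gf 45.0 q [ 0.1   0.45  1.78  0.    0.91 -0.38]
tau5 -0.941 Mz 0.099
```

Request:
send_rows(deltas=[0, 0, 0.0004, 0, 0, 0.04, 0, 0, 0.0008, 0, 0, 0.08, 0, 0, 0.0012, 0, 0, 0.12, 0, 0, 0.0016, 0, 0, 0.16, 0, 0, 0.002, 0, 0, 0.2])

```text
time_s: 22.65
position: [0.5992, 0.0631, 0.1123]
ee_rot: [2.029, 2.397, 0.004]
wrist_force: [1.7, 4.4, 4.8]
grip_width: 0.0272
gripper_force: 44.9
```

```bash
python3 - <<'E'
from h import *
exec(open('s.py').read())
p,d=eyes.read_camera('side');exec(open('s.py').read());
for i in range(6): eyes.read_camera('side');print(round(arm.get_state()['moment'][2],3),end=' ')
cv2.imwrite('pics/s7.png',cv2.resize(p[160:240,240:320],None,fx=7,fy=7,interpolation=2)[:,:,::-1])
E
```

```text
t 22.65 pos [0.5992 0.0631 0.1123] yaw 1.737 tilt [0.002 0.001] F [1.7 4.4 4.8] M [ 0.67 -0.3   0.15] w 0.0272 gf 44.9 q [ 0.1   0.45  1.78  0.    0.91 -0.07]
tau5 -0.94 Mz 0.145
t 22.7 pos [0.5992 0.063  0.1123] yaw 1.7332 tilt [0.002 0.001] F [2.2 4.1 4.8] M [ 0.74 -0.37 -0.02] w 0.0275 gf 44.9 q [ 0.1   0.45  1.78  0.    0.91 -0.06]
tau5 -0.597 Mz -0.018
-0.051 -0.17 -0.145 -0.113 -0.09 -0.127
```

View pics/s7.png

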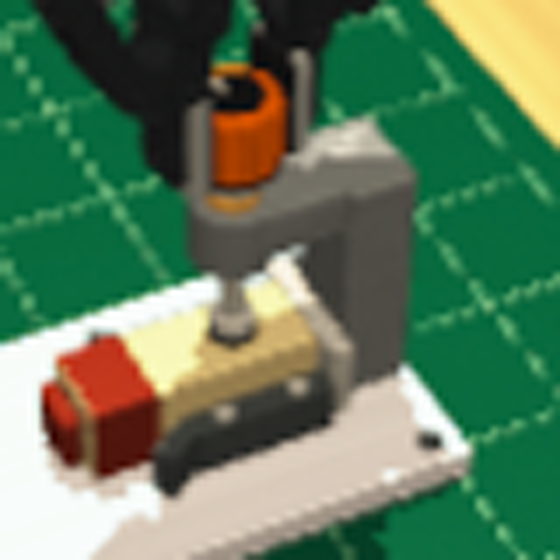

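The knob is still running free: joint-6 torque is steady at -0.94 (its friction plus 0.10). Two more steps.

Request:
send_rows(deltas=[0.001, 0, 0.0004, 0, 0, 0.04, 0.002, 0, 0.0008, 0, 0, 0.08, 0.003, 0, 0.0012, 0, 0, 0.12, 0.003, 0, 0.0016, 0, 0, 0.16, 0.003, 0, 0.002, 0, 0, 0.2])

```text
time_s: 23.5
position: [0.5994, 0.0631, 0.1119]
ee_rot: [2.377, 2.052, 0.004]
wrist_force: [4.4, 2.3, 5.3]
grip_width: 0.0277
gripper_force: 45.0
```

```bash
python3 s.py
```

```text
t 23.5 pos [0.5994 0.0631 0.1119] yaw 1.424 tilt [0.003 0.   ] F [4.4 2.3 5.3] M [ 0.54 -0.61  0.13] w 0.0277 gf 45.0 q [0.1  0.45 1.78 0.   0.9  0.25]
tau5 -0.94 Mz 0.134
```

Request:
send_rows(deltas=[0, 0, 0.0004, 0, 0, 0.04, 0, 0, 0.0008, 0, 0, 0.08, 0, 0, 0.0012, 0, 0, 0.12, 0, 0, 0.0016, 0, 0, 0.16, 0, 0, 0.002, 0, 0, 0.2])

```text
time_s: 24.0
position: [0.5997, 0.0631, 0.1117]
ee_rot: [2.669, 1.655, 0.005]
wrist_force: [3.4, 3.4, 7.3]
grip_width: 0.027
gripper_force: 45.1
```

```bash
python3 s.py
```

```text
t 24.0 pos [0.5997 0.0631 0.1117] yaw 1.1099 tilt [0.003 0.   ] F [3.4 3.4 7.3] M [ 0.41 -0.62  0.16] w 0.027 gf 45.1 q [0.1  0.45 1.78 0.   0.9  0.56]
tau5 -0.923 Mz 0.164
```

Request:
send_rows(deltas=[0, 0, 0, 0, 0, 0.02, 0, 0, 0, 0, 0, 0.04, 0, 0, 0.0005, 0, 0, 0.06, 0, 0, 0.0005, 0, 0, 0.08, 0, 0, 0.0005, 0, 0, 0.1])

```text
time_s: 24.5
position: [0.5998, 0.063, 0.1117]
ee_rot: [2.79, 1.442, 0.005]
wrist_force: [3.0, 1.3, 6.3]
grip_width: 0.0278
gripper_force: 45.1
```

```bash
python3 s.py
```

```text
t 24.5 pos [0.5998 0.063  0.1117] yaw 0.9541 tilt [0.004 0.   ] F [3.  1.3 6.3] M [ 0.4  -0.7   0.14] w 0.0278 gf 45.1 q [ 0.1   0.45  1.78 -0.    0.9   0.72]
tau5 -0.39 Mz 0.14
```

Request:
send_rows(deltas=[0, 0, 0, 0, 0, 0.02, 0, 0, 0, 0, 0, 0.04, 0, 0, 0.0005, 0, 0, 0.06, 0, 0, 0.0005, 0, 0, 0.08, 0, 0, 0.0005, 0, 0, 0.1])

```text
time_s: 25.0
position: [0.5999, 0.0629, 0.1116]
ee_rot: [2.894, 1.219, 0.006]
wrist_force: [3.3, 2.7, 5.9]
grip_width: 0.0276
gripper_force: 45.1
```

```bash
python3 s.py
```

```text
t 25.0 pos [0.5999 0.0629 0.1116] yaw 0.7972 tilt [0.004 0.   ] F [3.3 2.7 5.9] M [ 0.21 -0.74  0.19] w 0.0276 gf 45.1 q [ 0.1   0.45  1.78 -0.    0.9   0.88]
tau5 -0.375 Mz 0.19
```

Request:
send_rows(deltas=[0, 0, 0, 0, 0, 0.02, 0, 0, 0.0005, 0, 0, 0.04, 0, 0, 0.0005, 0, 0, 0.06, 0, 0, 0.001, 0, 0, 0.08, 0, 0, 0.001, 0, 0, 0.1])

```text
time_s: 25.5
position: [0.6, 0.0628, 0.1115]
ee_rot: [2.981, 0.988, 0.006]
wrist_force: [4.5, 1.5, 6.9]
grip_width: 0.0274
gripper_force: 45.2
```

```bash
python3 s.py
```

```text
t 25.5 pos [0.6    0.0628 0.1115] yaw 0.6402 tilt [0.004 0.   ] F [4.5 1.5 6.9] M [ 0.22 -0.69  0.12] w 0.0274 gf 45.2 q [ 0.1   0.45  1.78 -0.    0.9   1.03]
tau5 -0.362 Mz 0.122
```

Request:
send_rows(deltas=[0, 0, 0, 0, 0, 0.02, 0, 0, 0.0005, 0, 0, 0.04, 0, 0, 0.0005, 0, 0, 0.06, 0, 0, 0.001, 0, 0, 0.08, 0, 0, 0.001, 0, 0, 0.1])

```text
time_s: 26.0
position: [0.6001, 0.0627, 0.1115]
ee_rot: [3.049, 0.751, 0.006]
wrist_force: [3.8, 1.3, 8.5]
grip_width: 0.0278
gripper_force: 45.2
```

```bash
python3 s.py
```

```text
t 26.0 pos [0.6001 0.0627 0.1115] yaw 0.4831 tilt [ 0.004 -0.   ] F [3.8 1.3 8.5] M [ 0.11 -0.61  0.09] w 0.0278 gf 45.2 q [ 0.1   0.45  1.78 -0.    0.9   1.19]
tau5 -0.376 Mz 0.088
```

Request:
send_rows(deltas=[0, 0, 0, 0, 0, 0.02, 0, 0, 0, 0, 0, 0.04, 0, 0, 0, 0, 0, 0.06, 0, 0, 0.0005, 0, 0, 0.08, 0, 0, 0.0005, 0, 0, 0.1])

```text
time_s: 26.5
position: [0.6002, 0.0626, 0.1115]
ee_rot: [3.099, 0.51, 0.007]
wrist_force: [3.7, -0.0, 9.8]
grip_width: 0.0277
gripper_force: 45.3
```

```bash
python3 s.py
```

```text
t 26.5 pos [0.6002 0.0626 0.1115] yaw 0.3259 tilt [ 0.004 -0.   ] F [ 3.7 -0.   9.8] M [-0.06 -0.56  0.15] w 0.0277 gf 45.3 q [ 0.1   0.45  1.78 -0.    0.9   1.35]
tau5 -0.426 Mz 0.154
```

Request:
send_rows(deltas=[0, 0, -0.0005, 0, 0, 0.01, 0, 0, -0.001, 0, 0, 0.02, 0, 0, -0.001, 0, 0, 0.03, 0, 0, -0.001, 0, 0, 0.04, 0, 0, -0.001, 0, 0, 0.05])

```text
time_s: 27.0
position: [0.6002, 0.0626, 0.1115]
ee_rot: [3.117, 0.389, 0.007]
wrist_force: [3.6, -1.6, 6.9]
grip_width: 0.0274
gripper_force: 45.3
```

```bash
python3 s.py
```

```text
t 27.0 pos [0.6002 0.0626 0.1115] yaw 0.2481 tilt [ 0.004 -0.   ] F [ 3.6 -1.6  6.9] M [-0.04 -0.73  0.08] w 0.0274 gf 45.3 q [ 0.1   0.45  1.78 -0.    0.9   1.43]
tau5 -0.16 Mz 0.078
```

Request:
send_rows(deltas=[0, 0, 0, 0, 0, 0.01, 0, 0, 0, 0, 0, 0.02, 0, 0, 0, 0, 0, 0.03, 0, 0, 0, 0, 0, 0.04, 0, 0, 0, 0, 0, 0.05])

```text
time_s: 27.5
position: [0.6002, 0.0625, 0.1115]
ee_rot: [3.13, 0.266, 0.007]
wrist_force: [4.0, 0.0, 7.5]
grip_width: 0.0272
gripper_force: 45.3
```

```bash
python3 s.py
```

```text
t 27.5 pos [0.6002 0.0625 0.1115] yaw 0.1696 tilt [ 0.004 -0.   ] F [4.  0.  7.5] M [-0.13 -0.72  0.12] w 0.0272 gf 45.3 q [ 0.1   0.45  1.78 -0.    0.9   1.5 ]
tau5 -0.155 Mz 0.116
```

Request:
send_rows(deltas=[0, 0, 0, 0, 0, 0.01, 0, 0, 0, 0, 0, 0.02, 0, 0, 0, 0, 0, 0.03, 0, 0, 0, 0, 0, 0.04, 0, 0, 0, 0, 0, 0.05])

```text
time_s: 28.0
position: [0.6002, 0.0625, 0.1115]
ee_rot: [3.138, 0.143, 0.007]
wrist_force: [3.9, -1.3, 7.4]
grip_width: 0.0279
gripper_force: 45.2
```

```bash
python3 s.py
```

```text
t 28.0 pos [0.6002 0.0625 0.1115] yaw 0.0911 tilt [ 0.004 -0.001] F [ 3.9 -1.3  7.4] M [-0.16 -0.76  0.14] w 0.0279 gf 45.2 q [ 0.1   0.45  1.78 -0.    0.9   1.58]
tau5 -0.114 Mz 0.141
```

Request:
send_rows(deltas=[0, 0, 0, 0, 0, 0.01, 0, 0, 0, 0, 0, 0.02, 0, 0, 0, 0, 0, 0.03, 0, 0, 0, 0, 0, 0.04, 0, 0, 0, 0, 0, 0.05])

```text
time_s: 28.5
position: [0.6002, 0.0624, 0.1115]
ee_rot: [3.141, 0.02, 0.007]
wrist_force: [4.7, -0.7, 6.8]
grip_width: 0.0273
gripper_force: 45.2
```

```bash
python3 s.py
```

```text
t 28.5 pos [0.6002 0.0624 0.1115] yaw 0.0126 tilt [ 0.004 -0.001] F [ 4.7 -0.7  6.8] M [-0.23 -0.75  0.14] w 0.0273 gf 45.2 q [ 0.1   0.45  1.78 -0.    0.9   1.66]
tau5 -0.096 Mz 0.144
```

Request:
send_rows(deltas=[0, 0, 0, 0, 0, 0.01, 0, 0, 0, 0, 0, 0.02, 0, 0, 0, 0, 0, 0.03, 0, 0, 0, 0, 0, 0.04, 0, 0, 0, 0, 0, 0.05])

```text
time_s: 29.0
position: [0.6002, 0.0623, 0.1115]
ee_rot: [3.139, -0.104, 0.007]
wrist_force: [3.7, -1.7, 8.5]
grip_width: 0.0276
gripper_force: 45.2
```

```bash
python3 - <<'E'
from h import *
exec(open('s.py').read())
p,d=eyes.read_camera('side')
cv2.imwrite('pics/s8.png',cv2.resize(p[160:240,240:320],None,fx=7,fy=7,interpolation=2)[:,:,::-1])
E
```

```text
t 29.0 pos [0.6002 0.0623 0.1115] yaw -0.066 tilt [ 0.004 -0.001] F [ 3.7 -1.7  8.5] M [-0.28 -0.73  0.09] w 0.0276 gf 45.2 q [ 0.1   0.45  1.78 -0.    0.9   1.74]
tau5 -0.125 Mz 0.088
```

The torque peaked near q6 1.14 and again near 1.67, so two clicks have passed. I turn on to mid-way before the third and stop.

Request:
send_rows(deltas=[0, 0, 0, 0, 0, 0.02, 0, 0, 0, 0, 0, 0.04, 0, 0, 0, 0, 0, 0.06, 0, 0, 0, 0, 0, 0.08, 0, 0, 0, 0, 0, 0.1])

```text
time_s: 29.55
position: [0.6001, 0.0622, 0.1115]
ee_rot: [3.122, -0.351, 0.007]
wrist_force: [4.0, -1.6, 8.1]
grip_width: 0.0273
gripper_force: 45.2
```

```bash
python3 s.py
```

```text
t 29.55 pos [0.6001 0.0622 0.1115] yaw -0.2237 tilt [ 0.004 -0.001] F [ 4.  -1.6  8.1] M [-0.45 -0.71  0.09] w 0.0273 gf 45.2 q [ 0.1   0.45  1.78 -0.    0.9   1.9 ]
tau5 -0.426 Mz 0.086
```

Request:
send_rows(deltas=[0, 0, 0, 0, 0, 0.01, 0, 0, 0, 0, 0, 0.02, 0, 0, 0, 0, 0, 0.03, 0, 0, 0, 0, 0, 0.04, 0, 0, 0, 0, 0, 0.05])

```text
time_s: 30.05
position: [0.6001, 0.0622, 0.1115]
ee_rot: [3.106, -0.472, 0.007]
wrist_force: [4.7, -2.1, 8.2]
grip_width: 0.0277
gripper_force: 45.2
```

```bash
python3 s.py
```

```text
t 30.05 pos [0.6001 0.0622 0.1115] yaw -0.3015 tilt [ 0.004 -0.001] F [ 4.7 -2.1  8.2] M [-0.42 -0.62  0.13] w 0.0277 gf 45.2 q [ 0.1   0.45  1.78 -0.    0.9   1.97]
tau5 -0.159 Mz 0.134
```

Request:
send_rows(deltas=[0, 0, 0, 0, 0, 0.01, 0, 0, 0, 0, 0, 0.02, 0, 0, 0, 0, 0, 0.03, 0, 0, 0, 0, 0, 0.04, 0, 0, 0, 0, 0, 0.05])

```text
time_s: 30.55
position: [0.6001, 0.0621, 0.1115]
ee_rot: [3.085, -0.593, 0.007]
wrist_force: [4.3, -2.9, 8.2]
grip_width: 0.0281
gripper_force: 45.2
```

```bash
python3 s.py
```

```text
t 30.55 pos [0.6001 0.0621 0.1115] yaw -0.3801 tilt [ 0.004 -0.001] F [ 4.3 -2.9  8.2] M [-0.49 -0.65  0.1 ] w 0.0281 gf 45.2 q [ 0.1   0.45  1.78 -0.    0.9   2.05]
tau5 -0.151 Mz 0.099
```

Two clicks are confirmed by the 0.53 rad torque period. I let go and lift clear.

Request:
send_rows(deltas=[0, 0, 0, 0, 0, 0, 0, 0, 0, 0, 0, 0, 0, 0, 0, 0, 0, 0, 0, 0, 0, 0, 0, 0, 0, 0, 0, 0, 0, 0], grip=0.5)

```text
time_s: 31.05
position: [0.5977, 0.0628, 0.1099]
ee_rot: [3.084, -0.598, -0.001]
wrist_force: [-0.2, -0.6, 0.5]
grip_width: 0.0643
gripper_force: 0.0
```

Request:
send_rows(deltas=[0, 0, -0.1, 0, 0, 0, 0, 0, -0.25, 0, 0, 0, 0, 0, -0.4, 0, 0, 0, 0, 0, -0.5, 0, 0, 0, 0, 0, -0.5, 0, 0, 0])

```text
time_s: 31.55
position: [0.5998, 0.063, 0.2133]
ee_rot: [-3.083, 0.598, -0.008]
wrist_force: [-0.6, 0.9, 0.5]
grip_width: 0.0642
gripper_force: 0.0
```

```bash
python3 - <<'E'
from h import *
st()
p,d=eyes.read_camera('side');W=cloud('side',d);hsv=cv2.cvtColor(p,cv2.COLOR_RGB2HSV)
reg=(abs(W[...,1]-.061)<.025)&(abs(W[...,0]-.55)<.07)
red=reg&(W[...,2]>.03)&(W[...,2]<.046)&(hsv[...,1]>140)&((hsv[...,0]<12)|(hsv[...,0]>168))
print('red',red.sum(),np.percentile(W[red],[2,50,98],axis=0))
k=(hsv[...,0]>5)&(hsv[...,0]<20)&(hsv[...,1]>180)&(W[...,2]>.108)&(W[...,2]<.16)&reg
P=W[k];print('knob',len(P),P.min(0),P.max(0))
E
```

```text
t 31.55 pos [0.5998 0.063  0.2133] yaw -0.3831 tilt [0.005 0.   ] F [-0.6  0.9  0.5] M [0.02 0.03 0.03] w 0.0642 gf 0.0 q [ 0.1   0.33  1.7  -0.    1.1   2.06]
red 157 [[0.53453762 0.04666679 0.03103272]
 [0.55214537 0.05546183 0.0410461 ]
 [0.56482183 0.07460533 0.04336372]]
knob 175 [0.58235154 0.04663586 0.11338603] [0.61075482 0.07453638 0.13989342]
```

```bash
python3 -c "
from plant import job
print(job.finish_job())"
```

```text
the job is handed in; nothing more can be done
None
```

The red-topped stone lies in the fixture against the end stop, pressed home at about 6 N and clamped; the knob was stopped after two clutch clicks (counted from wrist torque), let go, and the job handed in at about 32 s.

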